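# Hold the sweet dispenser's sprung gate open over a katori

### The job

Pick the small deep katori out of the wooden tray and stand it upright, centred on the steel disc below the mouth of the sweet dispenser, while its gate is still shut. Then take the brass pin on the dispenser's sprung gate arm and swing the arm round to its far stop, so that all three sweets roll into the katori, and finish while still holding the arm firmly at the stop (it springs shut if let go). Leave the other dishes in the tray, the tumbler and the jar where they are.

Things in the scene. Friction and masses are not known exactly. Their poses are not given: they have to be found in the camera images.
- katori_center (a point): The katori to use: the tallest of the three dishes in the tray. Round open steel bowl, 66 mm across the rim, 60 mm at 12 mm up, 50 mm at the foot, 40 mm high, wall 3 mm, about 70 g. This point is its centre, 20 mm above its underside; z axis up. It stands on the tray's floor in any of three places in a row.
- tray: Fixed wooden tray, 170 mm (its x) by 360 mm (its y), walls 22 mm high and 6 mm thick, floor 6 mm thick. Origin on the table under its centre. Three steel dishes stand in it in a row along its y, about 115 mm apart, in any order.
- dispenser: Fixed wooden sweet dispenser. Origin on the table under its catch disc's centre; x axis points from there along the rising chute. Base board 90 mm wide, 6 mm thick, x -45 to 235 mm. Chute 34 mm wide, falls at 18 degrees to an open mouth: lip at x 45 mm, 74 mm above the table, sides 7 mm higher. Gate arm over the chute, top of its bar 157 mm up. Hanger post at x 204 mm.
- disc (a point): Centre of the top of the round steel catch disc (72 mm across, top 8 mm above the table) on the dispenser's base board: where the katori has to stand.
- gate (a joint): Angle of the steel gate arm about its upright pivot, rad. 0: shut, the arm lies along the chute from pivot towards disc, its hanging plate blocking the sweets. Grows counter-clockwise seen from above (pin swings to the dispenser's -y side) to a hard stop at 0.9. A spring always pulls it to 0: about 2.5 N at the pin when shut, 6 N at the stop.
- gate_pin (a point): Middle of the upright brass pin on the gate arm: round, 16 mm across, standing 42 mm up from the top of the arm's bar (from 157 to 199 mm above the table); this point is 178 mm above the table, 85 mm from the pivot axis. It turns with the arm.
- gate_pivot (a point): Point on the arm's upright pivot axis, at the same height as the pin's middle. At gate angle 0 the pin lies from here in the dispenser's -x direction.
- sweet0_center (a point): Centre of boiled sweet 0, a hard amber ball 22 mm across, 12 g, waiting in the chute behind the gate (the first in the row).
- sweet1_center (a point): Centre of boiled sweet 1, a hard amber ball 22 mm across, 12 g, waiting in the chute behind the gate (the second in the row).
- sweet2_center (a point): Centre of boiled sweet 2, a hard amber ball 22 mm across, 12 g, waiting in the chute behind the gate (the last in the row).
- wide_katori_center (a point): Leave alone. Wide steel katori in the tray, 92 mm across, 30 mm high; point at its centre, half-way up.
- chutney_dish_center (a point): Leave alone. Shallow steel dish in the tray, 64 mm across, 14 mm high; point at its centre, half-way up.
- tumbler_center (a point): Leave alone. Plastic tumbler, 72 mm across, 105 mm high; point at its centre, half-way up.
- pickle_jar_center (a point): Leave alone. Ceramic pickle jar with cap, 92 mm across, 122 mm high; point at its centre, half-way up.
Not all that is in view belongs to the job. What is shaped like the part that bears katori_center but blue or orange is not meant.

How it is judged:
By the outcome, as a careful person would: the job done as asked, in the order asked, and still so for the second after the job is handed in, while the arm keeps its last pose, push and grip.
It also fails if it takes over 64 s, if anything falls off the work surface, if the arm or the gripper's body presses on something with over 40 N, if the wrist force passes 120 N, or if a joint passes its speed limit or range.

### The arm

A 6-joint arm with a two-finger parallel gripper is mounted at the origin on the work surface. World frame = base frame: x ahead of the robot, y to its left, z up, the work surface at z = 0. Lengths are in m, angles in rad, forces in N, time in s.
With the tool pointing down it reaches from about 0.325 to 0.85 m from the base axis. Payload 4.4 kg.
Tool frame: the origin (TCP) lies on the centre line of the jaws, within the pads' length; the fingertips stand 17 mm ahead of it and the grasp point (between the pads) lies 2 mm behind it; z points along the fingers, y is the line along which they close (so a half turn about z gives the same grasp; the last joint's range is limited). The gripper opens to 94 mm and grips with 3 to 60 N. Pads are 16 mm wide; open, the fingers measure 119 mm over their backs; the gripper's body (75 mm by 177 mm) begins 78 mm behind the grasp point.
Start: joints at [-1.367, 0.207, 1.542, -0, 1.393, -0.15], TCP at [0.2, -0.539, 0.222] pointing down, gripper open.
Joint ranges: [-2.73, 2.73], [-0.86, 2.22], [0.23, 2.46], [-1.11, 4.25], [0.08, 2.63], [-2.82, 2.82]. Speed limits (rad/s): [2.79, 2.79, 3.14, 3.14, 3.14, 3.14].

### API

Orientations are given as a unit quaternion [x, y, z, w].
In Python, from rig import readout, vision, ticket gives the robot as it stands.
- The arm moves only by the shell command python3 -m crank 'ROWS' [FORCE]. ROWS is JSON, a list of rows, each an object of numbers: "ax", "ay", "az": the turn, a rotation vector about the tool's x, y, z in units of 6 degrees (1.0 is 6 degrees); "tx", "ty", "tz": the shift along the tool's x, y, z in units of 25 mm (1.0 is 25 mm); "jaw": the closure, from 0 (fully open) to 1 (shut). In form: [{"ax": .., "ay": .., "az": .., "tx": .., "ty": .., "tz": .., "jaw": ..}, ...]. A call has 1 to 12 rows; each row is the pose to reach, as a shift and turn from the pose commanded when the call began, along the tool's axes at that moment; what a row does not reach only later rows make up. A row lasts 1/10 s, in which the tool goes at most 50 mm and 8.59 degrees, less where a joint would pass 70% of its speed; a pose out of reach is approached as far as the arm can. A call with a gripper value outside its range is refused whole. The fingers move at their own pace and stop on an object; FORCE is the grip in N (left out, the last holds). Time passes only in rows, so rows that repeat a pose let the fingers close. It gives the time, the measured TCP pose, the force, the opening and the grip force at its end, in the units of the state.
- readout.state(): the state, without advancing time (a new reading comes with each control period).
- vision.capture(name): name is "side" or "top"; returns a dict with "frame" (480x640x3 uint8, red, green, blue), "z_map" (480x640 float32, m along the optical axis (not along the pixel's ray), 0 where there is no reading), "vfov" (degrees; the focal length in pixels is half the picture's height over the tangent of half this angle, whatever the lens; pixels are square), "cx", "cy" (the principal point, pixels), "k1" (the pictures are not rectified: a ray, as slopes to the right and down, at radius r is drawn at 1 + k1 r^2 times it, then the intrinsics apply), "R" (3x3) and "t" (3): a world point X has camera coordinates R X + t. Camera axes: x right, y down, z forward; pixel columns grow to the right and rows downward; lengths in m; the calibration is good to about 2 mm. A picture is of the moment at which its call begins.
- ticket.job_done(): hands the job in; it is judged then, once.
Trained networks look in a picture, given as the dict that the camera call returned (one of the last four; its "shot" number tells which), for a name from the list of things; names that differ only in an ending like _2 or _b are one class to them, and where a whole thing is asked for, a point or a joint stands for the part that bears it (a point fixed in the world has none). Each returns a list of dicts, best first, with "conf" (0 to 1); they miss things now and then, are a little off and sometimes report something else, mostly with a low value. They report only what shows in the picture. A call takes as long as a camera call. They do not tell look-alikes from the thing itself.
- vision.regions_of(picture, query): "mask" (480x640 bool, what is visible of it) and "rect" ([centre column, centre row, width, height] in pixels, round what is visible of it).
- vision.landmark_of(picture, query): "location" ([row, column] in pixels: a listed point, or the origin of a listed thing).
The state is a dict: "time": time; "qpos": joint angles; "dq": joint speeds; "tau": joint torques, N m; "tcp_pos": TCP position; "tcp_rot": TCP orientation; "contact_force": force on the tool from outside, world axes, zero at the start; "wrist_torque": the same for the moment, N m; "grip_width": finger opening in m; "gripper_force": force on a finger pad.
Only numpy, scipy, OpenCV 4.12 (cv2) and the standard library are available. Lean on these libraries where they do the work, as an engineer would, in place of code of your own. Each camera call takes 0.05 s, during which the arm holds its last target. There are 200 camera calls.

## Working session

There is one attempt and no reset: what is moved stays moved. The work goes in short steps, Python scripts to look and compute and a shell command to move; the robot and the scene stay as the last step left them, time stands still between calls to the robot, and variables do not carry over. Pictures are saved under pics/ and viewed, at most 10 in all, crops included, and the job is handed in when it is done.

```bash
mkdir -p pics; ls; cat > h.py <<'E'
import numpy as np, cv2
from rig import readout, vision, ticket
def ray(p,r,c):
    f=240/np.tan(np.radians(p["vfov"])/2)
    d=np.array([(c-p["cx"])/f,(r-p["cy"])/f]); u=d.copy()
    for _ in range(20): u=d/(1+p["k1"]*(u@u))
    return np.array([u[0],u[1],1.])
def at_depth(p,r,c,z): return np.array(p["R"]).T@(ray(p,r,c)*z-np.array(p["t"]))
def at_z(p,r,c,h):
    R=np.array(p["R"]);o=-R.T@np.array(p["t"]);d=R.T@ray(p,r,c)
    return o+d*(h-o[2])/d[2]
def cloud(p,m):
    return np.array([at_depth(p,r,c,p["z_map"][r,c]) for r,c in np.argwhere(m&(p["z_map"]>0))])
def save(p,n): cv2.imwrite("pics/"+n,cv2.cvtColor(p["frame"],cv2.COLOR_RGB2BGR))
E
cat > a.py <<'E'
from h import *
H=dict(katori_center=.026,disc=.008,gate_pin=.178,gate_pivot=.178,wide_katori_center=.021,chutney_dish_center=.013,tumbler_center=.0525,pickle_jar_center=.061,tray=0,dispenser=0,sweet0_center=.1)
for n in("top","side"):
    p=vision.capture(n);save(p,n+"0.png")
    print(n,-np.array(p["R"]).T@np.array(p["t"]))
    for q,h in H.items():
        for d in vision.landmark_of(p,q)[:3]:
            r,c=d["location"];print(q,round(d["conf"],2),int(r),int(c),at_z(p,r,c,h).round(3))
s=readout.state();print(s)
E
python3 a.py
```

```text
pics
top [ 0.36354182 -0.07311372  1.2888932 ]
katori_center 0.84 257 221 [0.5   0.212 0.026]
katori_center 0.71 329 191 [0.319 0.279 0.026]
katori_center 0.61 324 248 [0.33  0.138 0.026]
disc 0.72 268 380 [ 0.475 -0.195  0.008]
gate_pin 0.57 208 378 [ 0.596 -0.175  0.178]
gate_pivot 0.74 172 368 [ 0.679 -0.154  0.178]
wide_katori_center 0.56 257 266 [0.502 0.098 0.021]
chutney_dish_center 0.81 250 179 [0.519 0.325 0.013]
tumbler_center 0.55 261 500 [ 0.492 -0.485  0.052]
pickle_jar_center 0.79 200 478 [ 0.642 -0.434  0.061]
tray 0.77 258 221 [0.499 0.216 0.   ]
dispenser 0.73 270 381 [ 0.472 -0.199  0.   ]
sweet0_center 0.47 217 375 [ 0.591 -0.175  0.1  ]
side [-0.11707431  0.65727918  0.80859853]
katori_center 0.86 369 328 [0.334 0.136 0.026]
katori_center 0.7 427 286 [0.306 0.278 0.026]
katori_center 0.66 352 239 [0.493 0.213 0.026]
disc 0.92 264 378 [ 0.463 -0.197  0.008]
gate_pin 0.9 189 329 [ 0.586 -0.168  0.178]
gate_pin 0.53 204 319 [ 0.562 -0.103  0.178]
gate_pin 0.45 198 435 [ 0.383 -0.286  0.178]
gate_pivot 0.61 181 299 [ 0.666 -0.153  0.178]
wide_katori_center 0.62 319 27
[... 399 characters left out ...]
.1  ]
{'time': 1.2, 'qpos': array([-1.36650346e+00,  2.06621025e-01,  1.54146943e+00,  1.83337245e-05,
        1.39351076e+00, -1.50519956e-01]), 'dq': array([ 0.00214079, -0.00081648,  0.00038986,  0.00022702,  0.0002554 ,
        0.0011882 ]), 'tau': array([ 6.97593769e-04, -3.70886385e+01, -2.81759495e+01,  6.99398504e-02,
        2.74616556e-02, -2.24293211e-05]), 'tcp_pos': array([ 0.19975048, -0.53920326,  0.22244924]), 'tcp_rot': array([ 9.84304998e-01,  1.76475696e-01,  8.90485381e-06, -4.52099221e-06]), 'contact_force': array([-0.21367454, -0.74632174, -0.80103765]), 'wrist_torque': array([0.00149218, 0.02462122, 0.0536162 ]), 'gripper_force': 0.0, 'grip_width': 0.09437783533075471}
```

View pictures.

View pics/top0.png

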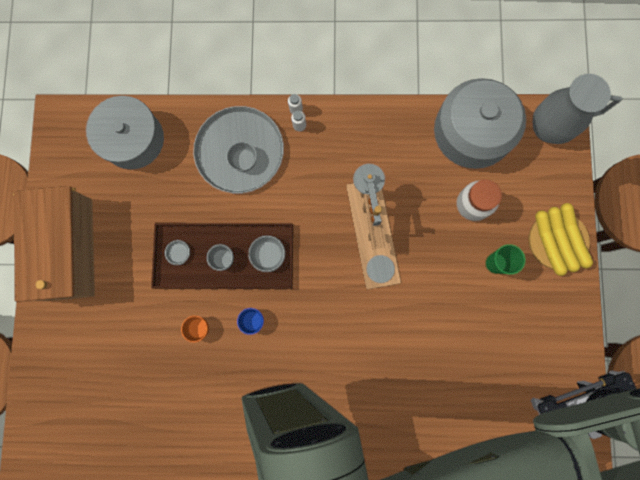

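View pics/side0.png

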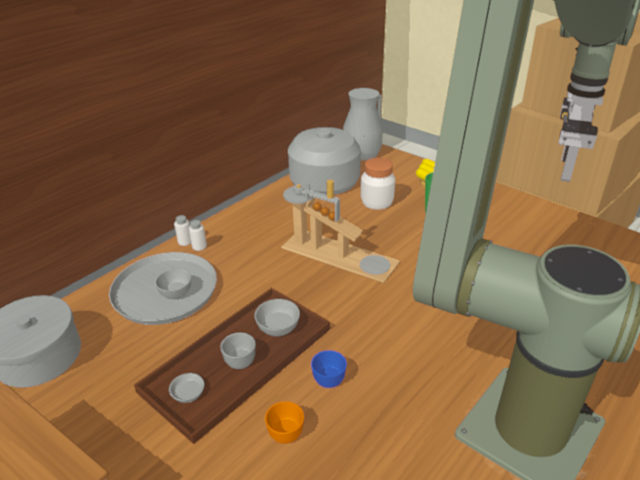

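Look-alikes: the steel bowl in the tray's middle (top px col 220,row 258), the wide katori (266,253), the chutney dish (177,252), the steel bowl on the round plate (242,157), orange (194,328) and blue (250,321). I choose the middle one in the tray. Next I check it in a crop and measure it precisely.

```bash
cat > b.py <<'E'
from h import *
P={}
for n in("top","side"):
    p=vision.capture(n);P[n]=p
    for q in("katori_center","disc","gate_pin"):
        for d in vision.regions_of(p,q)[:2]:
            C=cloud(p,d["mask"])
            if len(C)<5: print(n,q,"few");continue
            print(n,q,round(d["conf"],2),np.round(d["rect"]),len(C),"z",np.percentile(C[:,2],[2,50,98]).round(3),end=" ")
            if q=="katori_center": C=C[C[:,2]>np.percentile(C[:,2],98)-.006]
            if q=="disc": C=C[abs(C[:,2]-np.median(C[:,2]))<.004]
            if q=="gate_pin": C=C[C[:,2]>.165]
            if len(C)<3: continue
            (x,y),r=cv2.minEnclosingCircle(C[:,:2].astype(np.float32))
            print("circ",round(x,4),round(y,4),round(r,4),"mean",C.mean(0).round(4))
p=P["top"];a=cv2.resize(p["frame"][215:300,145:300],None,fx=4,fy=4,interpolation=2)
b=cv2.resize(p["frame"][155:295,335:410],None,fx=4,fy=4,interpolation=2)
im=np.zeros((600,800,3),np.uint8);im[:340,:500]=a[:,60:560];im[:560,500:800]=b
cv2.imwrite("pics/crop.png",im[:,:,::-1])
E
python3 b.py
```

```text
top katori_center 0.94 [220. 257.  25.  24.] 493 z [0.005 0.013 0.048] circ 0.4992 0.2115 0.0322 mean [0.5035 0.2117 0.046 ]
top katori_center 0.86 [194. 328.  28.  27.] 539 z [-0.001  0.008  0.043] circ 0.3218 0.2705 0.0331 mean [0.3239 0.2735 0.0403]
top disc 0.96 [374. 226.  51. 126.] 4141 z [0.    0.009 0.164] circ 0.5678 -0.1769 0.1433 mean [ 0.5367 -0.1775  0.0075]
top gate_pin 0.91 [372. 200.  18.  56.] 414 z [0.114 0.158 0.201] circ 0.6348 -0.1631 0.051 mean [ 0.6049 -0.1678  0.1882]
top gate_pin 0.62 [481. 200.  47.  40.] 1358 z [0.025 0.117 0.126] side katori_center 0.72 [238. 349.  28.  35.] 985 z [0.007 0.028 0.046] circ 0.4949 0.2135 0.0348 mean [0.4951 0.2134 0.0437]
side katori_center 0.59 [329. 367.  33.  40.] 1029 z [0.001 0.021 0.04 ] circ 0.3379 0.1334 0.0347 mean [0.3366 0.1351 0.0375]
side disc 0.88 [342. 231. 116. 102.] 4675 z [0.002 0.016 0.165] circ 0.5643 -0.1658 0.1225 mean [ 0.6136 -0.1597  0.0159]
side disc 0.17 [322. 212.  12.   7.] 69 z [0.108 0.118 0.126] circ 0.6025 -0.1668 0.0106 mean [ 0.6013 -0.164   0.1184]
side gate_pin 0.89 [316. 200.  48.  41.] 558 z [-0.001  0.156  0.199] circ 0.6272 -0.1621 0.0475 mean [ 0.5895 -0.1669  0.1839]
```

View pics/crop.png

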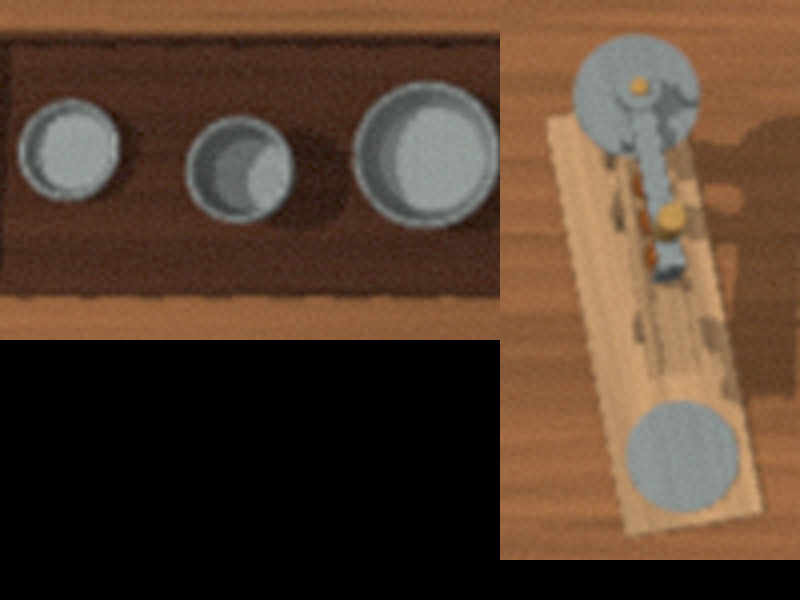

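The crop confirms the choice. The tray's middle bowl (crop 240,168) is the deep one, with a shallow dish to its left and a wide one to its right. The disc is at top px (381,269), and the pin top at (378,209). Moving above the katori now.

```bash
T='{"az":-11.6,"tx":21.6,"ty":-24.07,"tz":0,"jaw":0}'; python3 -m crank '[{"az":-6,"tx":10.8,"ty":-12,"jaw":0},{"az":-6,"tx":10.8,"ty":-12,"jaw":0},{"az":-6,"tx":10.8,"ty":-12,"jaw":0},{"az":-6,"tx":10.8,"ty":-12,"jaw":0},{"az":-6,"tx":10.8,"ty":-12,"jaw":0},{"az":-6,"tx":10.8,"ty":-12,"jaw":0},{"az":-11.6,"tx":21.6,"ty":-24.07,"jaw":0},{"az":-11.6,"tx":21.6,"ty":-24.07,"jaw":0},{"az":-11.6,"tx":21.6,"ty":-24.07,"jaw":0},{"az":-11.6,"tx":21.6,"ty":-24.07,"jaw":0},{"az":-11.6,"tx":21.6,"ty":-24.07,"jaw":0},{"az":-11.6,"tx":21.6,"ty":-24.07,"jaw":0}]'
```

```text
invalid input at $[0]: expected keys ax, ay, az, tx, ty, tz, jaw
```

```bash
python3 -m crank '[{"ax":0,"ay":0,"az":-6,"tx":10.8,"ty":-12,"tz":0,"jaw":0},{"ax":0,"ay":0,"az":-6,"tx":10.8,"ty":-12,"tz":0,"jaw":0},{"ax":0,"ay":0,"az":-6,"tx":10.8,"ty":-12,"tz":0,"jaw":0},{"ax":0,"ay":0,"az":-6,"tx":10.8,"ty":-12,"tz":0,"jaw":0},{"ax":0,"ay":0,"az":-6,"tx":10.8,"ty":-12,"tz":0,"jaw":0},{"ax":0,"ay":0,"az":-6,"tx":10.8,"ty":-12,"tz":0,"jaw":0},{"ax":0,"ay":0,"az":-11.6,"tx":21.6,"ty":-24.07,"tz":0,"jaw":0},{"ax":0,"ay":0,"az":-11.6,"tx":21.6,"ty":-24.07,"tz":0,"jaw":0},{"ax":0,"ay":0,"az":-11.6,"tx":21.6,"ty":-24.07,"tz":0,"jaw":0},{"ax":0,"ay":0,"az":-11.6,"tx":21.6,"ty":-24.07,"tz":0,"jaw":0},{"ax":0,"ay":0,"az":-11.6,"tx":21.6,"ty":-24.07,"tz":0,"jaw":0},{"ax":0,"ay":0,"az":-11.6,"tx":21.6,"ty":-24.07,"tz":0,"jaw":0}]' 15
```

```text
time: 2.8
tcp_pos: [0.4211, 0.0208, 0.223]
tcp_rot: [0.707, 0.707, 0.0, 0.001]
contact_force: [0.7, -1.2, 0.5]
grip_width: 0.094
gripper_force: 0.0
```

```bash
python3 -m crank '[{"ax":0,"ay":0,"az":0,"tx":7.67,"ty":3.04,"tz":0,"jaw":0},{"ax":0,"ay":0,"az":0,"tx":7.67,"ty":3.04,"tz":0,"jaw":0},{"ax":0,"ay":0,"az":0,"tx":7.67,"ty":3.04,"tz":0,"jaw":0},{"ax":0,"ay":0,"az":0,"tx":7.67,"ty":3.04,"tz":3.7,"jaw":0},{"ax":0,"ay":0,"az":0,"tx":7.67,"ty":3.04,"tz":3.7,"jaw":0},{"ax":0,"ay":0,"az":0,"tx":7.67,"ty":3.04,"tz":3.7,"jaw":0},{"ax":0,"ay":0,"az":0,"tx":7.67,"ty":3.04,"tz":3.7,"jaw":0},{"ax":0,"ay":0,"az":0,"tx":7.67,"ty":3.04,"tz":3.7,"jaw":0},{"ax":0,"ay":0,"az":0,"tx":7.67,"ty":3.04,"tz":3.7,"jaw":0}]'
python3 - <<'E'
from h import *
p=vision.capture("side");save(p,"side1.png")
q=vision.capture("top");
# heights round pivot / pin from top depth
C=cloud(q,np.pad(np.ones((70,60),bool),((150,260),(345,235))))
for z0,z1 in((.14,.155),(.155,.165),(.165,.185),(.185,.196),(.196,.215),(.215,.4)):
    s=C[(C[:,2]>z0)&(C[:,2]<z1)]
    if len(s): print(z0,len(s),s.min(0).round(3),s.max(0).round(3),s.mean(0).round(3))
# disc by grey colour at about z=.008, both cams
for n,pp,(r0,r1,c0,c1) in(("top",q,(240,300,355,405)),("side",p,(240,290,350,400))):
    f=pp["frame"].astype(int);m=(abs(f[...,0]-f[...,2])<25)&(f[...,2]>90)
    w=np.zeros_like(m);w[r0:r1,c0:c1]=1
    k,l,st,_=cv2.connectedComponentsWithStats((m&w).astype(np.uint8));i=1+st[1:,4].argmax()
    X=np.array([at_z(pp,r,c,.008)[:2] for r,c in np.argwhere(l==i)],np.float32)
    print(n,st[i],cv2.minEnclosingCircle(X),X.mean(0))
print(readout.state()["tcp_pos"],readout.state()["time"])
E
```

```text
time: 3.7
tcp_pos: [0.4985, 0.2097, 0.1326]
tcp_rot: [0.708, 0.706, 0.002, 0.001]
contact_force: [0.7, 0.5, 1.0]
grip_width: 0.094
gripper_force: 0.0
0.14 563 [ 0.577 -0.192  0.14 ] [ 0.711 -0.119  0.155] [ 0.674 -0.155  0.144]
0.155 260 [ 0.576 -0.188  0.155] [ 0.688 -0.144  0.165] [ 0.644 -0.161  0.159]
0.165 27 [ 0.585 -0.177  0.165] [ 0.68  -0.148  0.183] [ 0.63  -0.162  0.171]
0.185 12 [ 0.585 -0.177  0.186] [ 0.596 -0.164  0.196] [ 0.589 -0.17   0.193]
0.196 36 [ 0.586 -0.179  0.197] [ 0.6   -0.164  0.203] [ 0.593 -0.171  0.199]
top [367 255  27  28 603] ((0.47564542293548584, -0.1936396062374115), 0.035867877304553986) [ 0.47535065 -0.19373026]
side [360 256  30  18 425] ((0.4707103669643402, -0.1911572515964508), 0.03484116867184639) [ 0.47031483 -0.19066091]
[0.49819368 0.20975222 0.13231513] 3.8
```

View pics/side1.png

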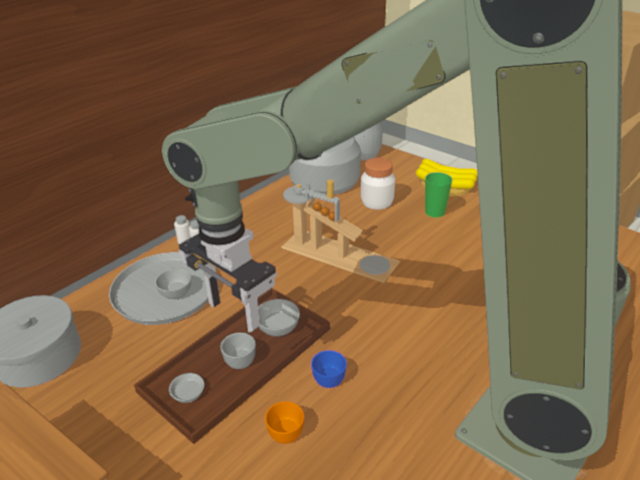

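```bash
python3 -m crank '[{"ax":0,"ay":0,"az":0,"tx":0.11,"ty":-0.05,"tz":2,"jaw":0},{"ax":0,"ay":0,"az":0,"tx":0.11,"ty":-0.05,"tz":3.3,"jaw":0},{"ax":0,"ay":0,"az":0,"tx":0.11,"ty":-0.05,"tz":4.13,"jaw":0},{"ax":0,"ay":0,"az":0,"tx":0.11,"ty":-0.05,"tz":4.13,"jaw":0},{"ax":0,"ay":0,"az":0,"tx":0.11,"ty":-0.05,"tz":4.13,"jaw":0},{"ax":0,"ay":0,"az":0,"tx":0.11,"ty":-0.05,"tz":4.13,"jaw":1},{"ax":0,"ay":0,"az":0,"tx":0.11,"ty":-0.05,"tz":4.13,"jaw":1},{"ax":0,"ay":0,"az":0,"tx":0.11,"ty":-0.05,"tz":4.13,"jaw":1},{"ax":0,"ay":0,"az":0,"tx":0.11,"ty":-0.05,"tz":4.13,"jaw":1},{"ax":0,"ay":0,"az":0,"tx":0.11,"ty":-0.05,"tz":4.13,"jaw":1},{"ax":0,"ay":0,"az":0,"tx":0.11,"ty":-0.05,"tz":4.13,"jaw":1}]' 18
```

```text
time: 4.9
tcp_pos: [0.496, 0.2132, 0.0273]
tcp_rot: [0.708, 0.707, 0.0, 0.0]
contact_force: [-0.6, 0.4, 4.6]
grip_width: 0.0638
gripper_force: 18.0
```

```bash
python3 -m crank '[{"ax":0,"ay":0,"az":0,"tx":0,"ty":0,"tz":-1,"jaw":1},{"ax":0,"ay":0,"az":0,"tx":0,"ty":0,"tz":-2.5,"jaw":1},{"ax":0,"ay":0,"az":0,"tx":0,"ty":0,"tz":-4,"jaw":1},{"ax":0,"ay":0,"az":0.5,"tx":-0.5,"ty":0,"tz":-4.8,"jaw":1},{"ax":0,"ay":0,"az":1.5,"tx":-1.5,"ty":-0.1,"tz":-4.8,"jaw":1},{"ax":0,"ay":0,"az":2.8,"tx":-3,"ty":-0.2,"tz":-4.8,"jaw":1},{"ax":0,"ay":0,"az":4.1,"tx":-4.5,"ty":-0.3,"tz":-4.8,"jaw":1},{"ax":0,"ay":0,"az":5.4,"tx":-6,"ty":-0.4,"tz":-4.8,"jaw":1},{"ax":0,"ay":0,"az":6.7,"tx":-7.5,"ty":-0.5,"tz":-4.8,"jaw":1},{"ax":0,"ay":0,"az":7.8,"tx":-8.7,"ty":-0.55,"tz":-4.8,"jaw":1},{"ax":0,"ay":0,"az":8.6,"tx":-9.6,"ty":-0.6,"tz":-4.8,"jaw":1},{"ax":0,"ay":0,"az":9,"tx":-10,"ty":-0.6,"tz":-4.8,"jaw":1}]'
```

```text
time: 6.1
tcp_pos: [0.4797, -0.0385, 0.1463]
tcp_rot: [0.952, 0.306, -0.0, -0.0]
contact_force: [-0.1, 0.1, -1.3]
grip_width: 0.0631
gripper_force: 18.0
```

```bash
python3 -m crank '[{"ax":0,"ay":0,"az":0.7,"tx":-0.65,"ty":0.8,"tz":0,"jaw":1},{"ax":0,"ay":0,"az":1.7,"tx":-1.6,"ty":2,"tz":0,"jaw":1},{"ax":0,"ay":0,"az":2.8,"tx":-2.6,"ty":3.2,"tz":0,"jaw":1},{"ax":0,"ay":0,"az":3.7,"tx":-3.45,"ty":4.3,"tz":0,"jaw":1},{"ax":0,"ay":0,"az":4.17,"tx":-3.92,"ty":4.85,"tz":0,"jaw":1},{"ax":0,"ay":0,"az":4.17,"tx":-3.92,"ty":4.85,"tz":0,"jaw":1},{"ax":0,"ay":0,"az":4.17,"tx":-3.92,"ty":4.85,"tz":0,"jaw":1},{"ax":0,"ay":0,"az":4.17,"tx":-3.92,"ty":4.85,"tz":0,"jaw":1}]'
python3 - <<'E'
from h import *
p=vision.capture("side");save(p,"side2.png")
s=readout.state();print(s["tcp_pos"],s["tcp_rot"])
E
```

```text
time: 6.9
tcp_pos: [0.4719, -0.1911, 0.1463]
tcp_rot: [0.995, 0.096, -0.0, -0.001]
contact_force: [0.2, 0.1, -1.3]
grip_width: 0.0636
gripper_force: 18.0
[ 0.47197432 -0.191121    0.14642787] [ 9.95366873e-01  9.61486258e-02 -2.31599274e-04 -4.20197849e-04]
```

View pics/side2.png

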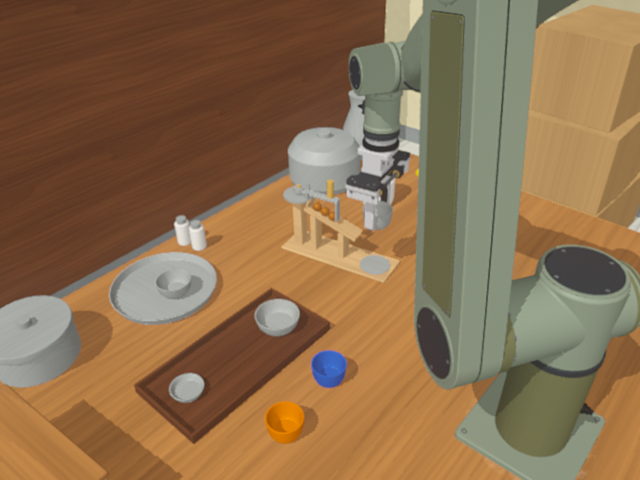

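```bash
python3 -m crank '[{"ax":0,"ay":0,"az":0,"tx":0.03,"ty":0.06,"tz":0.8,"jaw":1},{"ax":0,"ay":0,"az":0,"tx":0.03,"ty":0.06,"tz":2,"jaw":1},{"ax":0,"ay":0,"az":0,"tx":0.03,"ty":0.06,"tz":3.2,"jaw":1},{"ax":0,"ay":0,"az":0,"tx":0.03,"ty":0.06,"tz":4,"jaw":1},{"ax":0,"ay":0,"az":0,"tx":0.03,"ty":0.06,"tz":4.4,"jaw":1},{"ax":0,"ay":0,"az":0,"tx":0.03,"ty":0.06,"tz":4.6,"jaw":1},{"ax":0,"ay":0,"az":0,"tx":0.03,"ty":0.06,"tz":4.64,"jaw":1},{"ax":0,"ay":0,"az":0,"tx":0.03,"ty":0.06,"tz":4.64,"jaw":1},{"ax":0,"ay":0,"az":0,"tx":0.03,"ty":0.06,"tz":4.64,"jaw":1}]'
```

```text
time: 7.85
tcp_pos: [0.4741, -0.1944, 0.0319]
tcp_rot: [0.995, 0.095, 0.001, 0.001]
contact_force: [-0.2, 0.2, -0.5]
grip_width: 0.0634
gripper_force: 18.0
```

```bash
python3 -m crank '[{"ax":0,"ay":0,"az":0,"tx":-0.03,"ty":-0.07,"tz":0,"jaw":1},{"ax":0,"ay":0,"az":0,"tx":-0.03,"ty":-0.07,"tz":0.05,"jaw":1},{"ax":0,"ay":0,"az":0,"tx":-0.03,"ty":-0.07,"tz":0.1,"jaw":1},{"ax":0,"ay":0,"az":0,"tx":-0.03,"ty":-0.07,"tz":0.1,"jaw":1},{"ax":0,"ay":0,"az":0,"tx":-0.03,"ty":-0.07,"tz":0.1,"jaw":1}]'
```

```text
time: 8.35
tcp_pos: [0.4723, -0.1924, 0.0293]
tcp_rot: [0.995, 0.095, 0.0, 0.0]
contact_force: [-2.7, 0.6, 7.0]
grip_width: 0.0636
gripper_force: 18.0
```

```bash
python3 -m crank '[{"ax":0,"ay":0,"az":0,"tx":0,"ty":0,"tz":-0.03,"jaw":0.5},{"ax":0,"ay":0,"az":0,"tx":0,"ty":0,"tz":-0.03,"jaw":0},{"ax":0,"ay":0,"az":0,"tx":0,"ty":0,"tz":-0.03,"jaw":0},{"ax":0,"ay":0,"az":0,"tx":0,"ty":0,"tz":-0.03,"jaw":0},{"ax":0,"ay":0,"az":0,"tx":0,"ty":0,"tz":-0.03,"jaw":0},{"ax":0,"ay":0,"az":0,"tx":0,"ty":0,"tz":-1,"jaw":0},{"ax":0,"ay":0,"az":0,"tx":0,"ty":0,"tz":-2.5,"jaw":0},{"ax":0,"ay":0,"az":0,"tx":0,"ty":0,"tz":-4.5,"jaw":0},{"ax":0,"ay":0,"az":0,"tx":0,"ty":0,"tz":-6.5,"jaw":0},{"ax":0,"ay":0,"az":0,"tx":0,"ty":0,"tz":-8,"jaw":0},{"ax":0,"ay":0,"az":0,"tx":0,"ty":0,"tz":-8,"jaw":0}]'
python3 -m crank '[{"ax":0,"ay":0,"az":0,"tx":0,"ty":-1,"tz":0,"jaw":0},{"ax":0,"ay":0,"az":0,"tx":0,"ty":-3,"tz":0,"jaw":0},{"ax":0,"ay":0,"az":0,"tx":0,"ty":-5,"tz":0,"jaw":0},{"ax":0,"ay":0,"az":0,"tx":0,"ty":-7,"tz":0,"jaw":0},{"ax":0,"ay":0,"az":0,"tx":0,"ty":-8,"tz":0,"jaw":0},{"ax":0,"ay":0,"az":0,"tx":0,"ty":-8,"tz":0,"jaw":0},{"ax":0,"ay":0,"az":0,"tx":0,"ty":-8,"tz":0,"jaw":0}]'
cat > c.py <<'E'
from h import *
import sys
for n in("top","side"):
    p=vision.capture(n)
    a=cv2.resize(p["frame"][150:310,300:460],None,fx=2.5,fy=2.5,interpolation=2)
    im=a if n=="top" else np.hstack([im,a])
    for d in vision.regions_of(p,"katori_center"):
        C=cloud(p,d["mask"])
        if len(C)<20 or abs(np.median(C[:,1])+.19)>.06: continue
        K=C[C[:,2]>np.percentile(C[:,2],97)-.006]
        print(n,round(d["conf"],2),d["rect"],K[:,2].max(),cv2.minEnclosingCircle(K[:,:2].astype(np.float32)))
    for d in vision.landmark_of(p,"katori_center")[:4]:
        print(d["conf"],d["location"],at_z(p,*d["location"],.028).round(4))
cv2.imwrite("pics/"+sys.argv[1],im[:,:,::-1])
E
python3 c.py place.png
```

```text
time: 9.45
tcp_pos: [0.4758, -0.1946, 0.2354]
tcp_rot: [0.995, 0.095, 0.006, 0.004]
contact_force: [0.4, -0.6, -0.5]
grip_width: 0.0941
gripper_force: 0.0
time: 10.15
tcp_pos: [0.4337, 0.0041, 0.2274]
tcp_rot: [0.995, 0.096, -0.001, 0.0]
contact_force: [0.4, -0.1, 0.4]
grip_width: 0.0938
gripper_force: 0.0
top 0.82 [382.2, 270.4, 22.6, 31.0] 0.053164006110750006 ((0.4735777974128723, -0.19186784327030182), 0.03284338489174843)
0.97 [326.8, 192.8] [0.3245 0.2766 0.028 ]
0.83 [268.8, 381.8] [ 0.4731 -0.1962  0.028 ]
0.77 [325.1, 249.8] [0.33   0.1337 0.028 ]
side 0.77 [375.5, 255.8, 22.7, 26.9] 0.050908929929476404 ((0.47125884890556335, -0.19017814099788666), 0.03447285667061806)
0.91 [256.5, 377.2] [ 0.4687 -0.1978  0.028 ]
0.76 [425.6, 285.7] [0.3082 0.2767 0.028 ]
0.63 [367.4, 327.7] [0.3376 0.1342 0.028 ]
```

View pics/place.png

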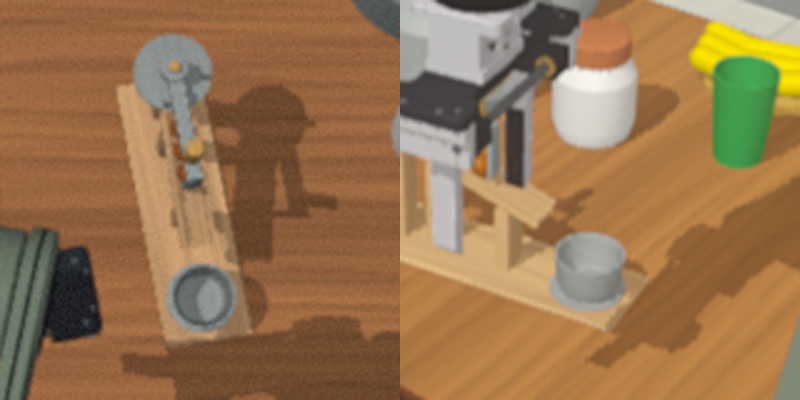

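The katori stands upright, within about 1.5 mm of the disc's centre (top px 382,269). The gate is still shut, with the sweets behind it. Next I go over the pin.

```bash
python3 -m crank '[{"ax":0,"ay":0,"az":0,"tx":0.6,"ty":1,"tz":-0.5,"jaw":0},{"ax":0,"ay":0,"az":0,"tx":1.5,"ty":2.5,"tz":-0.5,"jaw":0},{"ax":0,"ay":0,"az":0,"tx":2.4,"ty":4,"tz":-0.5,"jaw":0},{"ax":0,"ay":0,"az":0,"tx":3.3,"ty":5.5,"tz":-0.5,"jaw":0},{"ax":0,"ay":0,"az":0,"tx":4.2,"ty":7,"tz":-0.5,"jaw":0},{"ax":0,"ay":0,"az":0,"tx":4.81,"ty":8.03,"tz":-0.5,"jaw":0},{"ax":0,"ay":0,"az":0,"tx":4.81,"ty":8.03,"tz":-0.5,"jaw":0},{"ax":0,"ay":0,"az":0,"tx":4.81,"ty":8.03,"tz":-0.5,"jaw":0},{"ax":0,"ay":0,"az":0,"tx":4.81,"ty":8.03,"tz":-0.5,"jaw":0}]'; sleep 0; python3 -c "
from h import *
p=vision.capture('side');cv2.imwrite('pics/pin.png',cv2.resize(p['frame'][100:280,240:460],None,fx=3,fy=3)[:,:,::-1]);print(readout.state()['tcp_pos'])"
```

```text
time: 11.35
tcp_pos: [0.5894, -0.1697, 0.2404]
tcp_rot: [0.995, 0.095, -0.0, -0.0]
contact_force: [0.4, 0.8, 0.2]
grip_width: 0.0937
gripper_force: 0.0
[ 0.58945533 -0.16946725  0.24069515]
```

View pics/pin.png

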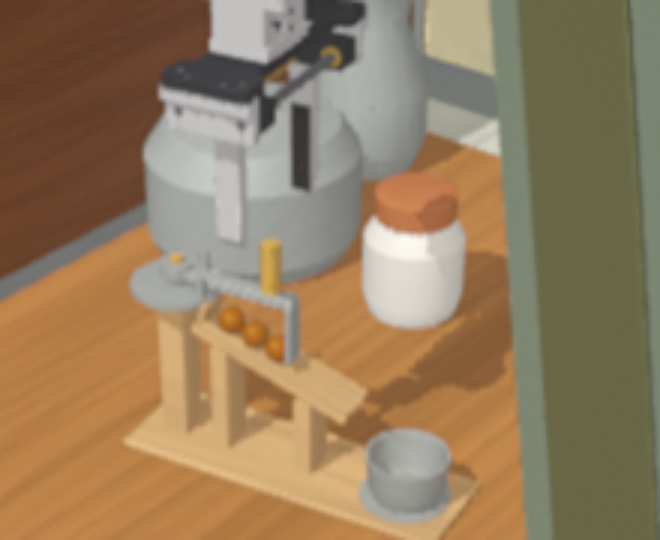

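```bash
python3 -m crank '[{"ax":0,"ay":0,"az":0,"tx":0,"ty":0,"tz":0.8,"jaw":0},{"ax":0,"ay":0,"az":0,"tx":0,"ty":0,"tz":1.6,"jaw":0},{"ax":0,"ay":0,"az":0,"tx":0,"ty":0,"tz":2.33,"jaw":0},{"ax":0,"ay":0,"az":0,"tx":0,"ty":0,"tz":2.33,"jaw":0},{"ax":0,"ay":0,"az":0,"tx":0,"ty":0,"tz":2.33,"jaw":0.5},{"ax":0,"ay":0,"az":0,"tx":0,"ty":0,"tz":2.33,"jaw":1},{"ax":0,"ay":0,"az":0,"tx":0,"ty":0,"tz":2.33,"jaw":1},{"ax":0,"ay":0,"az":0,"tx":0,"ty":0,"tz":2.33,"jaw":1},{"ax":0,"ay":0,"az":0,"tx":0,"ty":0,"tz":2.33,"jaw":1},{"ax":0,"ay":0,"az":0,"tx":0,"ty":0,"tz":2.33,"jaw":1},{"ax":0,"ay":0,"az":0,"tx":0,"ty":0,"tz":2.33,"jaw":1},{"ax":0,"ay":0,"az":0,"tx":0,"ty":0,"tz":2.33,"jaw":1}]' 40
```

```text
time: 12.6
tcp_pos: [0.5902, -0.1703, 0.1824]
tcp_rot: [0.995, 0.095, -0.0, -0.0]
contact_force: [0.2, 0.2, -1.1]
grip_width: 0.0333
gripper_force: 0.0
```

```bash
python3 -m crank '[{"ax":0,"ay":0,"az":0,"tx":0,"ty":0,"tz":0,"jaw":1},{"ax":0,"ay":0,"az":0,"tx":0,"ty":0,"tz":0,"jaw":1},{"ax":0,"ay":0,"az":0,"tx":0,"ty":0,"tz":0,"jaw":1},{"ax":0,"ay":0,"az":0,"tx":0,"ty":0,"tz":0,"jaw":1},{"ax":0,"ay":0,"az":0,"tx":0,"ty":0,"tz":0,"jaw":1}]'
```

```text
time: 13.1
tcp_pos: [0.5904, -0.1715, 0.1824]
tcp_rot: [0.995, 0.095, 0.0, 0.001]
contact_force: [1.6, -6.1, -2.5]
grip_width: 0.0152
gripper_force: 40.0
```

```bash
python3 -m crank '[{"ax":0,"ay":0,"az":-0.95,"tx":0.017,"ty":0.339,"tz":0,"jaw":1},{"ax":0,"ay":0,"az":-1.91,"tx":0.068,"ty":0.675,"tz":0,"jaw":1},{"ax":0,"ay":0,"az":-2.86,"tx":0.152,"ty":1.005,"tz":0,"jaw":1},{"ax":0,"ay":0,"az":-3.82,"tx":0.268,"ty":1.324,"tz":0,"jaw":1},{"ax":0,"ay":0,"az":-4.77,"tx":0.416,"ty":1.63,"tz":0,"jaw":1},{"ax":0,"ay":0,"az":-5.73,"tx":0.594,"ty":1.92,"tz":0,"jaw":1},{"ax":0,"ay":0,"az":-6.68,"tx":0.8,"ty":2.19,"tz":0,"jaw":1},{"ax":0,"ay":0,"az":-7.64,"tx":1.031,"ty":2.439,"tz":0,"jaw":1},{"ax":0,"ay":0,"az":-8.12,"tx":1.157,"ty":2.554,"tz":0,"jaw":1},{"ax":0,"ay":0,"az":-8.12,"tx":1.157,"ty":2.554,"tz":0,"jaw":1}]'; python3 -c "
from h import *
s=readout.state();print(s['contact_force'],s['wrist_torque'])"
```

```text
time: 14.1
tcp_pos: [0.629, -0.228, 0.1824]
tcp_rot: [0.868, 0.497, -0.002, -0.001]
contact_force: [-6.4, -2.9, 2.1]
grip_width: 0.0153
gripper_force: 40.0
[-6.40531752 -2.93120984  2.11845023] [-0.4834835   0.70789656 -0.20441197]
```

```bash
python3 -m crank '[{"ax":0,"ay":0,"az":-0.25,"tx":-0.02,"ty":0.1,"tz":0,"jaw":1},{"ax":0,"ay":0,"az":-0.48,"tx":-0.02,"ty":0.18,"tz":0,"jaw":1},{"ax":0,"ay":0,"az":-0.48,"tx":-0.02,"ty":0.23,"tz":0,"jaw":1},{"ax":0,"ay":0,"az":-0.48,"tx":-0.02,"ty":0.23,"tz":0,"jaw":1},{"ax":0,"ay":0,"az":-0.48,"tx":-0.02,"ty":0.23,"tz":0,"jaw":1}]'
```

```text
time: 14.6
tcp_pos: [0.6333, -0.2306, 0.1824]
tcp_rot: [0.855, 0.519, -0.002, -0.002]
contact_force: [-5.6, -0.6, 2.8]
grip_width: 0.0154
gripper_force: 40.0
```

```bash
cat > d.py <<'E'
from h import *
import sys
for n in("top","side"):
    p=vision.capture(n)
    a=cv2.resize(p["frame"][150:300,300:450] if n=="top" else p["frame"][140:290,270:420],(400,400),interpolation=2)
    im=a if n=="top" else np.hstack([im,a])
cv2.imwrite("pics/"+sys.argv[1],im[:,:,::-1]);s=readout.state();print(s["tcp_pos"],s["tcp_rot"],s["contact_force"],s["wrist_torque"])
E
python3 d.py open.png
```

```text
[ 0.63331594 -0.23054472  0.18237793] [ 0.85503521  0.51856372 -0.00176544 -0.00182908] [-6.14336292 -1.05908951  2.45954324] [-0.37659375  0.73326118 -0.13299668]
```

View pics/open.png

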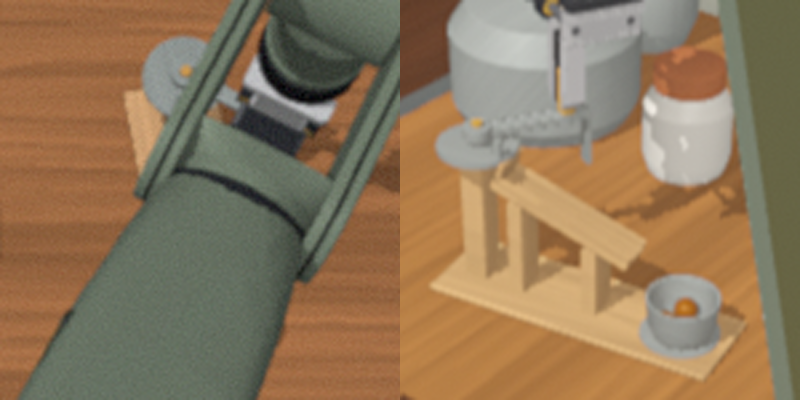

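The side view shows the chute empty and a sweet at the katori (crop 685,308), but the force is still only the spring's. I press on to the stop.

```bash
python3 -m crank '[{"ax":0,"ay":0,"az":0,"tx":0,"ty":0.06,"tz":0,"jaw":1},{"ax":0,"ay":0,"az":-0.1,"tx":0,"ty":0.12,"tz":0,"jaw":1},{"ax":0,"ay":0,"az":-0.1,"tx":0,"ty":0.12,"tz":0,"jaw":1},{"ax":0,"ay":0,"az":-0.1,"tx":0,"ty":0.12,"tz":0,"jaw":1}]'
```

```text
time: 15.1
tcp_pos: [0.6348, -0.2313, 0.1823]
tcp_rot: [0.852, 0.523, -0.003, -0.003]
contact_force: [-9.0, 1.0, 4.1]
grip_width: 0.0152
gripper_force: 40.0
```

```bash
python3 -m crank '[{"ax":0,"ay":0,"az":0,"tx":0,"ty":0.08,"tz":0,"jaw":1},{"ax":0,"ay":0,"az":0,"tx":0,"ty":0.16,"tz":0,"jaw":1},{"ax":0,"ay":0,"az":0,"tx":0,"ty":0.16,"tz":0,"jaw":1},{"ax":0,"ay":0,"az":0,"tx":0,"ty":0.16,"tz":0,"jaw":1}]'
```

```text
time: 15.5
tcp_pos: [0.6352, -0.2315, 0.1822]
tcp_rot: [0.852, 0.523, -0.005, -0.007]
contact_force: [-18.5, 4.0, 9.4]
grip_width: 0.0151
gripper_force: 40.2
```

That is the stop: the force is up 10 N for 0.4 mm of travel. Last check is that all three sweets are in the katori.

```bash
python3 -m crank '[{"ax":0,"ay":0,"az":0,"tx":0,"ty":0,"tz":0,"jaw":1},{"ax":0,"ay":0,"az":0,"tx":0,"ty":0,"tz":0,"jaw":1},{"ax":0,"ay":0,"az":0,"tx":0,"ty":0,"tz":0,"jaw":1},{"ax":0,"ay":0,"az":0,"tx":0,"ty":0,"tz":0,"jaw":1}]'
python3 - <<'E'
from h import *
p=vision.capture("side")
for q in("sweet0_center",):
    for d in vision.regions_of(p,q): print("reg",round(d["conf"],2),d["rect"],cloud(p,d["mask"]).mean(0).round(3))
    for d in vision.landmark_of(p,q): print("lm",round(d["conf"],2),d["location"],at_z(p,*d["location"],.03).round(3))
f=p["frame"];a=cv2.resize(f[225:285,350:410],(400,400),interpolation=cv2.INTER_CUBIC)
b=cv2.resize(f[130:330,220:420],(400,400),interpolation=cv2.INTER_CUBIC)
cv2.imwrite("pics/final.png",np.hstack([a,b])[:,:,::-1])
E
```

```text
time: 15.9
tcp_pos: [0.6352, -0.2315, 0.1823]
tcp_rot: [0.852, 0.523, -0.005, -0.007]
contact_force: [-17.5, 3.6, 9.1]
grip_width: 0.0153
gripper_force: 40.2
reg 0.53 [377.1, 254.0, 7.2, 6.2] [ 0.474 -0.202  0.028]
lm 0.52 [266.5, 374.6] [ 0.449 -0.161  0.03 ]
```

View pics/final.png

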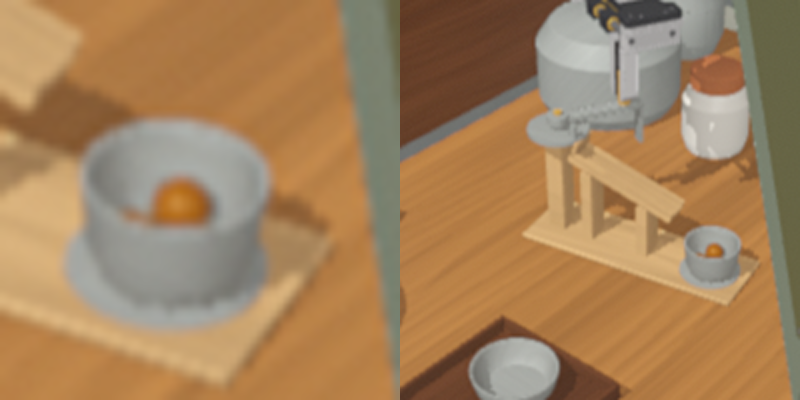

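```bash
python3 - <<'E'
from h import *
p=vision.capture("top")
for d in vision.regions_of(p,"sweet0_center"): print("reg",round(d["conf"],2),d["rect"])
f=vision.capture("side")["frame"]; g=cv2.cvtColor(cv2.imread("pics/side0.png"),cv2.COLOR_BGR2HSV)
for n,h in(("before",g),("now",cv2.cvtColor(f,cv2.COLOR_RGB2HSV)),("top",cv2.cvtColor(p["frame"],cv2.COLOR_RGB2HSV))):
    m=cv2.inRange(h,(8,200,110),(17,255,235))
    k,l,st,ce=cv2.connectedComponentsWithStats(m)
    print(n,[(s[4],*c.round().astype(int)) for s,c in zip(st[1:],ce[1:]) if s[4]>5])
a=cv2.resize(f[240:270,362:392],(400,400),interpolation=cv2.INTER_CUBIC)
b=cv2.resize(p["frame"][140:340,300:500],(400,400))
cv2.imwrite("pics/f2.png",np.hstack([a,b])[:,:,::-1])
E
```

```text
before [(np.int32(27), np.int64(317), np.int64(206)), (np.int32(31), np.int64(324), np.int64(211)), (np.int32(25), np.int64(331), np.int64(215)), (np.int32(1297), np.int64(284), np.int64(421))]
now [(np.int32(20), np.int64(377), np.int64(255)), (np.int32(1284), np.int64(284), np.int64(421))]
top [(np.int32(89), np.int64(191), np.int64(325)), (np.int32(6), np.int64(198), np.int64(319)), (np.int32(7), np.int64(193), np.int64(332)), (np.int32(11), np.int64(197), np.int64(338))]
```

View pics/f2.png

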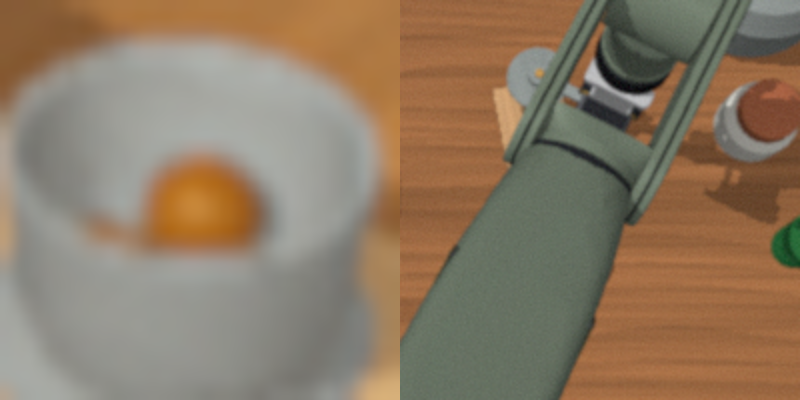

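Two sweets show in the katori, at crop (200,205) and (115,230). The third would be hidden by its near wall. The chute is empty and no stray sweets are in view.

```bash
python3 -c "
from rig import ticket
print(ticket.job_done())"
```

```text
the job is handed in; nothing more can be done
None
```

I handed the job in at about 16 s of the 64 s with the katori upright within about 1.5 mm of the disc's centre and the arm still gripping the pin, pressing about 18 N into the far stop; the chute is empty and two sweets show in the katori, but I could not see the third, which I take to be hidden behind the near wall since no stray was in view.

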